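# Open the latched control cabinet by its pop-out T-handle

### The arm

A 6-joint arm with a two-finger parallel gripper is mounted at the origin on the work surface. World frame = base frame: x ahead of the robot, y to its left, z up, the work surface at z = 0. Lengths are in m, angles in rad, forces in N, time in s.
With the tool pointing down it reaches from about 0.4 to 0.825 m from the base axis. Payload 7 kg.
Tool frame: the origin (TCP) lies at the very end of the fingers, on their centre line; the grasp point (between the pads) lies 19 mm behind it; x points along the fingers, z is the direction in which the jaws open and shut, and the axes are right-handed (so a half turn about x gives the same grasp; the last joint's range is limited). The gripper opens to 88 mm and grips with 3 to 60 N. Pads are 19 mm wide; open, the fingers measure 130 mm over their backs; the gripper's body (78 mm by 193 mm) begins 47 mm behind the grasp point.
Start: joints at [1.57, 0.359, 0.012, 0, -1.224, -0.288], TCP at [0.192, 0.647, 0.227] pointing down, gripper open.
Joint ranges: [-3.07, 3.07], [-1.43, 2.12], [-1.02, 1.25], [-3.03, 1.67], [-3.05, -0], [-3.03, 3.03]. Speed limits (rad/s): [2.39, 2.39, 3.01, 3.14, 3.14, 3.14].

### API

Orientations are given as a unit quaternion [x, y, z, w].
In Python, from workcell import arm gives the robot as it stands.
- The arm moves only by the tool carry_out, never from a script. Its argument "increments" is one flat list of numbers, 7 for each row, row after row: the shift along the tool's x, y, z in cm, then the turn, a rotation vector about the tool's x, y, z in rad, then the opening, from 0 (shut) to 1 (fully open). A call has 1 to 12 rows; each row shifts and turns the commanded pose from where the row before left it, along the tool's axes as they then stand; what a row does not reach is not made up. A row lasts 1/12 s, in which the tool goes at most 41.7 mm and 7.16 degrees, less where a joint would pass 70% of its speed; a pose out of reach is approached as far as the arm can. A call is refused whole if a number of a shift passes 4.17 or a number of a turn 0.125, either way. A call with a gripper value outside its range is refused whole. The fingers move at their own pace and stop on an object; the grip force is fixed at half the most. Time passes only in rows, so rows that do not move let the fingers close. It gives the time, the measured TCP pose, the force and the opening at its end, in the units of the state.
- arm.get_obs(): the state, without advancing time (a new reading comes with each control period).
- arm.capture(name): name is "side" or "top"; returns the picture (400x640x3 uint8, red, green, blue); there is no depth.
- arm.camera_info(name): a dict with "fx", "fy", "cx", "cy" (pixels), "cam_to_world" (4x4, takes a point from camera to world coordinates). Camera axes: x right, y down, z forward; pixel columns grow to the right and rows downward; lengths in m; the calibration is good to about 2 mm. A picture is of the moment at which its call begins. camera_info takes no time and is no camera call.
- arm.sign_off(): hands the job in, once; it reports no verdict.
Trained networks look in the newest picture that a camera, given by its name, has taken for a name from the list of things; names that differ only in an ending like _2 or _b are one class to them, and where a whole thing is asked for, a point or a joint stands for the part that bears it (a point fixed in the world has none). Each returns a list of dicts, best first, with "conf" (0 to 1); they miss things now and then, are a little off and sometimes report something else, mostly with a low value. They report only what shows in the picture. A call takes as long as a camera call.
- arm.recognise(camera, thing): "point" ([x, y, z] in m, in world coordinates, good to about 4 mm: the middle of the surface that is visible of it).
- arm.trace(camera, thing): "pixels" (400x640 bool, what is visible of it).
The state is a dict: "time_s": time; "joint_pos": joint angles; "qvel": joint speeds; "effort": joint torques, N m; "eef_pos": TCP position; "tcp_rot": TCP orientation; "wrist_force": force on the tool from outside, world axes, zero at the start; "torque": the same for the moment, N m; "gripper_width": opening from 0.0 (shut) to 1.0 (fully open).
Only numpy, scipy, OpenCV 4.12 (cv2) and the standard library are available. Lean on these libraries where they do the work, as an engineer would, in place of code of your own. Each camera call takes 0.05 s, during which the arm holds its last target. There are 200 camera calls.

### The job

The small control cabinet lies on its back on the shelf deck with its door latched shut. Push the round release button with light finger force so that the flush T-handle pops out, turn the handle anticlockwise all the way to its stop without crushing or wrenching it, then lift the door open to at least 30 degrees and leave it standing open on its stiff hinges. Do not hammer the button against its hard stop, and do not disturb the things lying around the cabinet.

Things in the scene. Friction and masses are not known exactly. Their poses are not given: they have to be found in the camera images.
- cabinet: Grey sheet-steel control cabinet, fixed, on its back: 300 mm along its x, 400 along its y, door face 150 mm above the deck. Origin: centre of its underside; +x points to the hinged edge, z up. On the door, near the hinge and 50 mm or more to the sides of the handle's line: two square meters (6 mm proud), three pilot lamps (9 mm proud).
- t_handle (a point): Centre of the T-handle's round metal grip bar, 84 mm long, 16 mm diameter, on a 15 mm stem, 85 mm from the cabinet's centre towards its -x edge. Latched, it lies along the cabinet's x, sunk flush in a 96 x 23 mm recess of a black escutcheon plate (face 152 mm above the deck). The point's x runs along the bar, towards a 10 x 10 x 4 mm catch nose low at its end.
- door_hinge (a point): Middle of the hinge line, at the cabinet's +x edge, 135 mm above the deck; the hinge runs along the cabinet's y. With the handle popped out its bar's centre lies 235 mm from the hinge line along the door and 37 mm above it.
- handle (a joint): How far the T-handle has popped out, m: 0 flush and caught (can be neither gripped nor turned), 0.028 fully out: bar centre 20 mm, bar underside 12 mm above the escutcheon. The button lets it go in the last 1.5 mm of a 6 mm stroke (spring: about 3 N at first, 6 to 7 N at the bottom, then a hard stop), then springs back. A spring (8 N caught, 3 N out) pushes the handle out and keeps it out.
- spindle (a joint): Turn of the T-handle, rad: 0 latched, grows anticlockwise seen from above, hard stop at 1.571 (bar parallel to the hinge). The latch cam rubs under the door seal's pressure: about 0.25 N m up to about 1.1 rad, 0.05 N m after that; pads pressing with 20 to 30 N turn it. It stays where it is left.
- door (a joint): Door angle, rad: 0 shut, grows as the near (-x) edge lifts, up to 1.75; 30 degrees is 0.524. Held shut until the handle has turned past about 1.1 rad; then the seal lifts it by about 0.01. Spring-assisted stiff hinges: lifting takes about 10 N at the handle, and the door stays where it is left.
- hacksaw: Bystander: hacksaw lying flat, 390 mm long, frame 270 x 75 mm, black grip. Leave alone.
- screwdriver: Bystander: screwdriver lying flat. Leave alone.
- drill_case: Bystander: black plastic tool case 170 x 240 x 75 mm. Leave alone.
- bezel: Steel collar, 27 mm diameter, round the release button, in the same escutcheon, 74 mm from the handle's axis towards the hinge; fixed to the door. Origin: centre of its top, 1 mm above the escutcheon. The button in it is a round metal pin 20 mm across that stands 7 to 17 mm proud of the collar: that differs from latch to latch and must be felt for.

How it is judged:
On the way, in this order (a step that is already met when the one before it is completed fails the run):
1. the T-handle has popped fully out, not yet turned (value of joint handle above 0.024 m and value of joint spindle below 0.3 rad), for 0.2 s.
2. the handle is turned to its stop with the door not yet lifted (value of joint spindle above 1.48 rad and value of joint door below 0.06 rad), for 0.2 s.
At the end, for the whole second after the job is handed in: The door stands open by itself at 30 degrees (0.524 rad) or more and at rest (under 0.05 rad/s), the handle popped out (over 24 mm) and still turned (over 1.2 rad) (value of joint door above 0.524 rad and velocity of joint door between -0.05 and 0.05 rad/s and value of joint handle above 0.024 m and value of joint spindle above 1.2 rad); the robot touches nothing.
It fails at once if the release button or its collar is pushed with more than 18 N (contact force between the fingers and bezel above 18 N).
It fails at once if the fingers load the cabinet, its door or handle with more than 100 N in all, pinching included (contact force between the fingers and cabinet above 100 N).
It fails at once if a bystander is moved more than 20 mm (distance of any of hacksaw, screwdriver, drill_case from where it was at the start of the episode above 0.02 m).
It also fails if it takes over 67 s, if anything falls off the work surface, if the arm or the gripper's body presses on something with over 40 N, if the wrist force passes 120 N, or if a joint passes its speed limit or range.

## Working session

There is one attempt and no reset: what is moved stays moved. The work goes in short steps, Python scripts to look and compute and a tool call to move; the robot and the scene stay as the last step left them, time stands still between calls to the robot, and variables do not carry over. Pictures are saved under pics/ and viewed, about 8 in all and at most 12, crops included, and the job is handed in when it is done.

Besides the shell and the picture viewer there is one more tool, called after "Request:" as name(argument=value, ...) on one line, values as JSON. carry_out: Moves the arm, as the interface text tells. Its arguments: {"type":"object","properties":{"increments":{"type":"array"}},"required":["increments"]}

```bash
mkdir -p pics
cat > h.py <<'E'
import numpy as np, cv2
from workcell import arm
from scipy.spatial.transform import Rotation as R
def proj(c,P):
    i=arm.camera_info(c);T=np.linalg.inv(np.array(i["cam_to_world"]));p=T[:3,:3]@np.asarray(P)+T[:3,3]
    return i["fx"]*p[0]/p[2]+i["cx"], i["fy"]*p[1]/p[2]+i["cy"]
def ray(c,u,v,z):
    i=arm.camera_info(c);T=np.array(i["cam_to_world"]);d=T[:3,:3]@[(u-i["cx"])/i["fx"],(v-i["cy"])/i["fy"],1];o=T[:3,3]
    return o+d*(z-o[2])/d[2]
def st():
    o=arm.get_obs();print(o["time_s"],np.round(o["eef_pos"],4),np.round(o["tcp_rot"],4),np.round(o["wrist_force"],1),o["gripper_width"])
E
python3 - <<'E'
from h import *
st()
o=arm.get_obs();print(R.from_quat(o["tcp_rot"]).as_matrix().round(3))
for c in("top","side"):
    im=arm.capture(c);cv2.imwrite(f"pics/{c}0.png",im[:,:,::-1])
    print(c,np.round(arm.camera_info(c)["cam_to_world"],2).tolist())
    for t in("cabinet","t_handle","bezel","door_hinge","hacksaw","screwdriver","drill_case"):
        for r in arm.recognise(c,t)[:2]:print(t,np.round(r["point"],4),round(r["conf"],2))
E
```

```text
0.0 [0.1921 0.6466 0.2256] [-0.5663 -0.4224  0.5672 -0.4232] [-0.2 -1.   0.6] 1.0004618619351946
[[-0.     0.959 -0.285]
 [-0.002 -0.285 -0.959]
 [-1.     0.     0.002]]
top [[0.03, -1.0, 0.05, 0.52], [-1.0, -0.03, -0.01, -0.0], [0.01, -0.05, -1.0, 1.46], [0.0, 0.0, 0.0, 1.0]]
cabinet [0.5742 0.0127 0.1506] 0.59
door_hinge [0.5686 0.014  0.1488] 0.61
door_hinge [0.4944 0.0385 0.1497] 0.34
hacksaw [0.4244 0.4904 0.0153] 0.61
hacksaw [0.5706 0.0185 0.152 ] 0.38
screwdriver [ 0.344  -0.3775  0.0221] 0.71
drill_case [ 0.5954 -0.4821  0.0756] 0.92
side [[0.79, -0.44, 0.44, -0.04], [-0.62, -0.55, 0.56, -0.78], [0.0, -0.71, -0.71, 1.07], [0.0, 0.0, 0.0, 1.0]]
cabinet [0.4416 0.4795 0.0114] 0.72
cabinet [ 0.5334 -0.0581  0.1478] 0.57
t_handle [ 0.5552 -0.0169  0.1548] 0.6
bezel [0.5557 0.0194 0.1601] 0.6
bezel [ 0.5538 -0.0172  0.1473] 0.43
door_hinge [ 0.5562 -0.0151  0.1535] 0.87
hacksaw [0.4446 0.4823 0.0092] 0.94
screwdriver [ 0.3412 -0.3803  0.0136] 0.62
drill_case [ 0.5659 -0.5091  0.075 ] 0.77
```

View pics/top0.png

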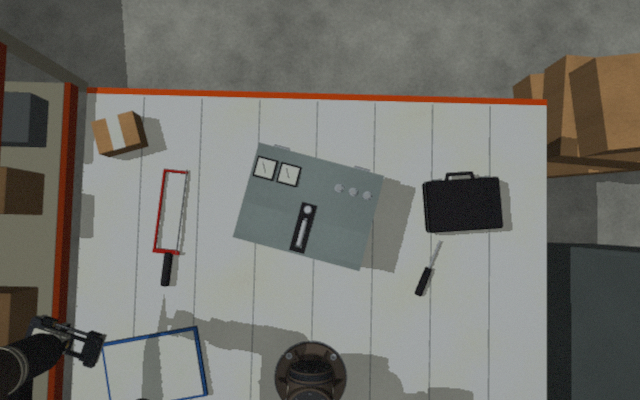

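View pics/side0.png

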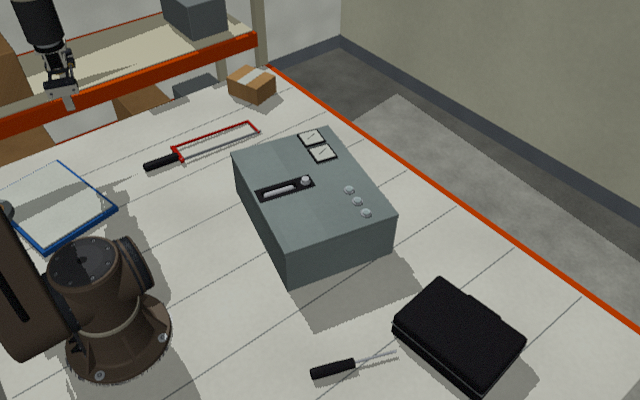

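The top view shows the cabinet with corners at about (259,143), (383,178), (360,270) and (234,236). The bar is near (302,232) and the button near (307,210). In the side view the bar is near (280,191) and the button near (305,181). Next I'll zoom in and fit the pose.

Run:
```python
from h import *
a=cv2.imread("pics/top0.png")[195:260,280:330];b=cv2.imread("pics/side0.png")[165:215,245:325]
a=cv2.resize(a,None,fx=8,fy=8,interpolation=cv2.INTER_CUBIC);b=cv2.resize(b,None,fx=5,fy=5,interpolation=cv2.INTER_CUBIC)
o=np.zeros((520,800,3),np.uint8);o[:,:400]=a;o[:250,400:]=b
cv2.imwrite("pics/z.png",o)
im=cv2.imread("pics/top0.png").astype(int);g=im.sum(2)
P=[ray("top",u,v,.15) for u,v in((259,143),(383,178),(360,270),(234,236))]
print(np.round(P,3),np.mean(P,0))
print([np.linalg.norm(P[i]-P[i-1]).round(3) for i in range(4)])
print("esc",ray("top",302,228,.152),"button",ray("top",307,210,.165),ray("side",305,181,.165))
print(arm.camera_info("top")["fx"])
```

```text
[[ 0.762  0.176  0.15 ]
 [ 0.663 -0.211  0.15 ]
 [ 0.378 -0.145  0.15 ]
 [ 0.473  0.243  0.15 ]] [0.56896277 0.01589797 0.15      ]
[np.float64(0.297), np.float64(0.399), np.float64(0.292), np.float64(0.4)]
esc [0.50231889 0.03567055 0.152     ] button [0.55748673 0.0215711  0.165     ] [0.55000188 0.00988406 0.165     ]
427.03845153090526
```

View pics/z.png

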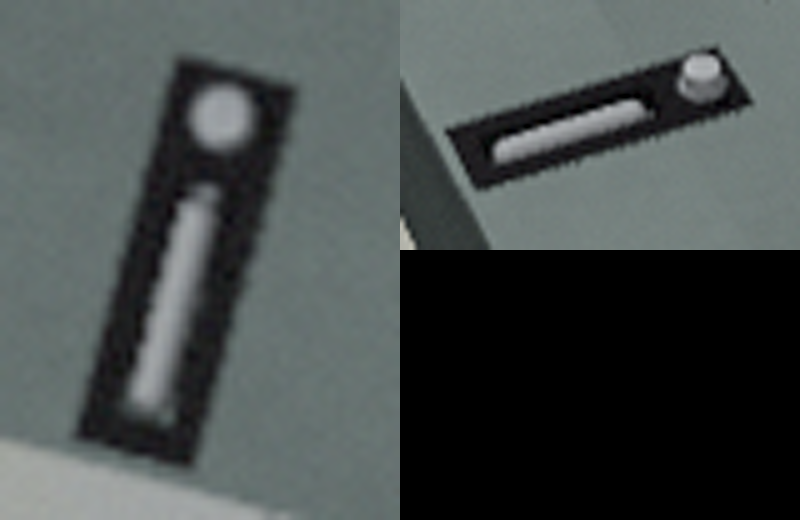

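Run:
```python
from h import *
from scipy.optimize import least_squares
def W(p,x,y,z):
    c,s=np.cos(p[2]),np.sin(p[2]);return [p[0]+c*x-s*y,p[1]+s*x+c*y,z]
f=lambda k,x,y:(k,x,y)
obs=[("top",(259,143),.15,.2,.15),("top",(383,178),.15,-.2,.15),("top",(360,270),-.15,-.2,.15),("top",(234,236),-.15,.2,.15),
("top",(301.4,232.1),-.085,0,.151),("top",(307.2,209.2),-.011,0,None),("side",(304.9,177.9),-.011,0,None),("side",(278.8,190.5),-.085,0,.150)]
def res(p):
    r=[]
    for c,uv,x,y,z in obs:
        w=1 if abs(y)==0 else .4
        r+=list(w*(np.array(proj(c,W(p,x,y,p[3] if z is None else z)))-uv))
    return np.array(r)
for sub in (obs[:],obs[:6],obs[4:]):
    obs=sub
    s=least_squares(res,[.57,.016,.24,.165]);p=s.x
    print(p.round(4),s.fun.round(2));print("bez",np.round(W(p,-.011,0,0),4),"bar",np.round(W(p,-.085,0,0),4))
    obs=[("top",(259,143),.15,.2,.15),("top",(383,178),.15,-.2,.15),("top",(360,270),-.15,-.2,.15),("top",(234,236),-.15,.2,.15),
("top",(301.4,232.1),-.085,0,.151),("top",(307.2,209.2),-.011,0,None),("side",(304.9,177.9),-.011,0,None),("side",(278.8,190.5),-.085,0,.150)]
```

```text
[ 0.5697  0.0175 -0.237   0.1635] [-0.09 -0.09  0.22 -0.72 -0.45  0.19 -0.51  0.22 -0.1   0.86  0.32  0.33
  0.48 -0.03  0.26 -0.65]
bez [0.559  0.0201 0.    ] bar [0.4871 0.0374 0.    ]
[ 0.5707  0.0172 -0.2388  0.1762] [-0.01 -0.25  0.27 -0.79 -0.46  0.1  -0.49  0.03 -0.06  0.51  0.33 -0.15]
bez [0.56   0.0198 0.    ] bar [0.4881 0.0373 0.    ]
[ 0.5703  0.0193 -0.2092  0.162 ] [ 0.05  0.82 -0.18  0.14  0.3  -0.01  0.41 -0.58]
bez [0.5596 0.0216 0.    ] bar [0.4872 0.037  0.    ]
```

Request:
carry_out(increments=[0, 2.95, 2.76, 0, 0, 0, 0, 0, 2.95, 2.76, 0, 0, 0, 0, 0, 2.95, 2.76, 0, 0, 0, 0, 0, 2.95, 2.76, 0, 0, 0, 0, 0, 2.95, 2.76, 0, 0, 0, 0, 0, 2.95, 2.76, 0, 0, 0, 0, 0, 2.95, 2.76, 0, 0, 0, 0, 0, 2.95, 2.76, 0, 0, 0, 0, 0, 2.95, 2.76, 0, 0, 0, 0, 0, 2.95, 2.76, 0, 0, 0, 0, 0, 2.95, 2.76, 0, 0, 0, 0, 0, 2.95, 2.76, 0, 0, 0, 0])

```text
time_s: 1.8
eef_pos: [0.4378, 0.227, 0.2271]
tcp_rot: [0.567, 0.423, -0.566, 0.423]
wrist_force: [1.5, 0.6, -0.7]
gripper_width: 0.152
```

Request:
carry_out(increments=[0, 2.95, 2.76, 0, 0, 0, 0, 0, 2.95, 2.76, 0, 0, 0, 0, 0, 2.95, 2.76, 0, 0, 0, 0, 0, 2.95, 2.76, 0, 0, 0, 0, 0, 2.95, 2.76, 0, 0, 0, 0, 0, 2.95, 2.76, 0, 0, 0, 0, 0, 0, 0, 0, 0, 0, 0, 0, 0, 0, 0, 0, 0, 0, 0, 0, 0, 0, 0, 0, 0])

```text
time_s: 2.55
eef_pos: [0.5596, 0.0193, 0.2263]
tcp_rot: [-0.567, -0.423, 0.567, -0.422]
wrist_force: [-0.2, 0.7, -0.3]
gripper_width: -0.001
```

Run:
```python
from h import *
st();o=arm.get_obs();print(np.round(o["joint_pos"],3));print(R.from_quat(o["tcp_rot"]).as_matrix().round(3))
```

```text
2.55 [0.5596 0.0193 0.2263] [-0.5669 -0.4226  0.5671 -0.4224] [-0.2  0.7 -0.3] -0.0010404524405747209
[ 0.384  0.171 -0.245 -0.    -1.155  0.897]
[[-0.     0.958 -0.286]
 [ 0.    -0.286 -0.958]
 [-1.    -0.     0.   ]]
```

Request:
carry_out(increments=[0, 0, 0, 0.124, 0, 0, 0, 0, 0, 0, 0.124, 0, 0, 0, 0, 0, 0, 0.124, 0, 0, 0, 0, 0, 0, 0.124, 0, 0, 0, 0, 0, 0, 0.124, 0, 0, 0, 0, 0, 0, 0.124, 0, 0, 0, 0, 0, 0, 0.124, 0, 0, 0, 0, 0, 0, 0.124, 0, 0, 0, 0, 0, 0, 0.124, 0, 0, 0, 0, 0, 0, 0.124, 0, 0, 0, 0, 0, 0, 0.124, 0, 0, 0, 0, 0, 0, 0.124, 0, 0, 0])

```text
time_s: 3.55
eef_pos: [0.5592, 0.0213, 0.227]
tcp_rot: [0.703, -0.074, -0.703, -0.074]
wrist_force: [-0.7, 0.5, -0.7]
gripper_width: 0.007
```

Request:
carry_out(increments=[0, 0, 0, 0.124, 0, 0, 0, 0, 0, 0, 0.124, 0, 0, 0, 0, 0, 0, 0.124, 0, 0, 0, 0, 0, 0, 0.124, 0, 0, 0, 0, 0, 0, 0.124, 0, 0, 0, 0, 0, 0, 0.124, 0, 0, 0, 0, 0, 0, 0.124, 0, 0, 0, 0, 0, 0, 0.124, 0, 0, 0, 0, 0, 0, 0.124, 0, 0, 0, 0, 0, 0, 0.124, 0, 0, 0, 0, 0, 0, 0.124, 0, 0, 0, 0, 0, 0, 0.124, 0, 0, 0])

```text
time_s: 4.55
eef_pos: [0.5592, 0.0213, 0.227]
tcp_rot: [-0.467, 0.53, 0.467, 0.531]
wrist_force: [0.1, -0.2, 0.2]
gripper_width: 0.007
```

Request:
carry_out(increments=[1, 0, 0, 0.11, 0, 0, 0, 1.5, 0, 0, 0, 0, 0, 0, 1, 0, 0, 0, 0, 0, 0, 0.5, 0, 0, 0, 0, 0, 0, 0, 0, 0, 0, 0, 0, 0, 0, 0, 0, 0, 0, 0, 0])

```text
time_s: 5.05
eef_pos: [0.5597, 0.02, 0.1868]
tcp_rot: [-0.439, 0.555, 0.439, 0.554]
wrist_force: [-0.2, 0.1, 1.0]
gripper_width: 0.006
```

Run:
```python
from h import *
st();o=arm.get_obs();print(np.round(o["joint_pos"],3));print(R.from_quat(o["tcp_rot"]).as_matrix().round(3))
a=arm.capture("top")[185:250,270:335,::-1];b=arm.capture("side")[140:215,255:335,::-1]
o=np.zeros((520,800,3),np.uint8);o[:390,:390]=cv2.resize(a,None,fx=6,fy=6,interpolation=2);o[:375,400:]=cv2.resize(b,None,fx=5,fy=5,interpolation=2)
cv2.imwrite("pics/z2.png",o)
```

```text
5.05 [0.5597 0.02   0.1868] [-0.4389  0.5545  0.4388  0.5544] [-0.2  0.1  1. ] 0.005789223902798251
[ 0.385  0.201 -0.302  0.    -1.068 -2.188]
[[-0.    -0.973  0.23 ]
 [-0.     0.23   0.973]
 [-1.     0.    -0.   ]]
```

View pics/z2.png

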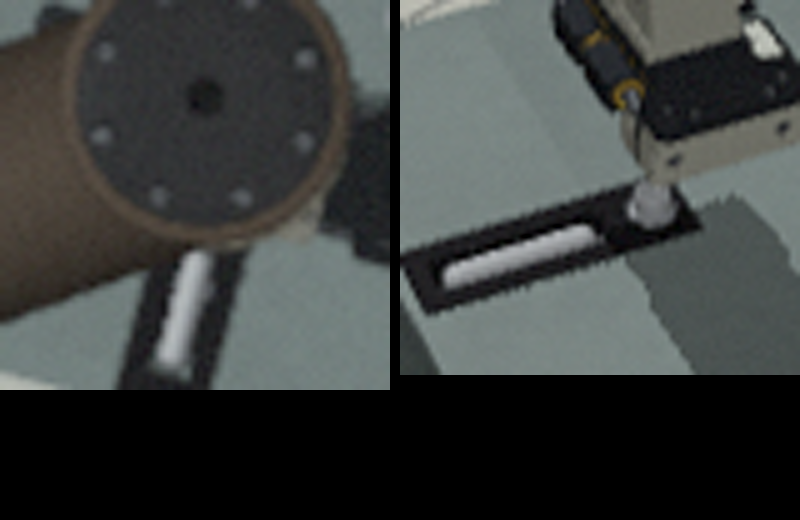

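Request:
carry_out(increments=[0.4, 0, 0, 0, 0, 0, 0, 0.4, 0, 0, 0, 0, 0, 0, 0.4, 0, 0, 0, 0, 0, 0, 0.2, 0, 0, 0, 0, 0, 0, 0, 0, 0, 0, 0, 0, 0, 0, 0, 0, 0, 0, 0, 0])

```text
time_s: 5.65
eef_pos: [0.5597, 0.0194, 0.1724]
tcp_rot: [-0.438, 0.555, 0.438, 0.555]
wrist_force: [-0.5, -0.8, 1.0]
gripper_width: 0.004
```

Request:
carry_out(increments=[0.1, 0, 0, 0, 0, 0, 0, 0.1, 0, 0, 0, 0, 0, 0, 0, 0, 0, 0, 0, 0, 0])

```text
time_s: 5.9
eef_pos: [0.5597, 0.0196, 0.1704]
tcp_rot: [-0.438, 0.555, 0.438, 0.555]
wrist_force: [-0.4, 0.8, 0.6]
gripper_width: 0.005
```

Request:
carry_out(increments=[0.1, 0, 0, 0, 0, 0, 0, 0.1, 0, 0, 0, 0, 0, 0, 0, 0, 0, 0, 0, 0, 0])

```text
time_s: 6.15
eef_pos: [0.5597, 0.0196, 0.1683]
tcp_rot: [-0.438, 0.555, 0.438, 0.555]
wrist_force: [0.4, 0.6, -0.2]
gripper_width: 0.004
```

Request:
carry_out(increments=[0.1, 0, 0, 0, 0, 0, 0, 0.1, 0, 0, 0, 0, 0, 0, 0, 0, 0, 0, 0, 0, 0])

```text
time_s: 6.4
eef_pos: [0.5597, 0.0195, 0.1663]
tcp_rot: [-0.438, 0.555, 0.438, 0.555]
wrist_force: [0.3, 0.1, -0.0]
gripper_width: 0.007
```

Request:
carry_out(increments=[0.1, 0, 0, 0, 0, 0, 0, 0.1, 0, 0, 0, 0, 0, 0, 0, 0, 0, 0, 0, 0, 0])

```text
time_s: 6.65
eef_pos: [0.5598, 0.0196, 0.1647]
tcp_rot: [-0.439, 0.555, 0.438, 0.555]
wrist_force: [-1.3, 0.1, 1.8]
gripper_width: 0.005
```

Request:
carry_out(increments=[0.1, 0, 0, 0, 0, 0, 0, 0.1, 0, 0, 0, 0, 0, 0, 0, 0, 0, 0, 0, 0, 0])

```text
time_s: 6.9
eef_pos: [0.5599, 0.0196, 0.1631]
tcp_rot: [-0.439, 0.555, 0.438, 0.555]
wrist_force: [-0.8, 0.9, 5.4]
gripper_width: 0.007
```

Request:
carry_out(increments=[0.1, 0, 0, 0, 0, 0, 0, 0, 0, 0, 0, 0, 0, 0])

```text
time_s: 7.07
eef_pos: [0.5599, 0.0196, 0.1623]
tcp_rot: [-0.439, 0.555, 0.438, 0.555]
wrist_force: [-1.8, 0.3, 6.1]
gripper_width: 0.008
```

Request:
carry_out(increments=[0.1, 0, 0, 0, 0, 0, 0, 0, 0, 0, 0, 0, 0, 0])

```text
time_s: 7.23
eef_pos: [0.5599, 0.0196, 0.1613]
tcp_rot: [-0.439, 0.555, 0.438, 0.555]
wrist_force: [-2.6, 0.6, 6.2]
gripper_width: 0.003
```

Request:
carry_out(increments=[0.1, 0, 0, 0, 0, 0, 0, 0, 0, 0, 0, 0, 0, 0])

```text
time_s: 7.4
eef_pos: [0.5599, 0.0196, 0.1601]
tcp_rot: [-0.439, 0.555, 0.438, 0.555]
wrist_force: [-1.3, -0.3, 4.7]
gripper_width: 0.005
```

Request:
carry_out(increments=[0.05, 0, 0, 0, 0, 0, 0, 0, 0, 0, 0, 0, 0, 0])

```text
time_s: 7.57
eef_pos: [0.5599, 0.0196, 0.1593]
tcp_rot: [-0.439, 0.555, 0.438, 0.555]
wrist_force: [-1.8, -0.3, 4.6]
gripper_width: 0.006
```

Run:
```python
from h import *
st()
a=arm.capture("top")[185:260,270:335,::-1];b=arm.capture("side")[140:215,245:325,::-1]
o=np.zeros((450,800,3),np.uint8);o[:450,:390]=cv2.resize(a,None,fx=6,fy=6,interpolation=2);o[:375,400:]=cv2.resize(b,None,fx=5,fy=5,interpolation=2)
cv2.imwrite("pics/z3.png",o);st()
```

```text
7.5667 [0.5599 0.0196 0.1593] [-0.4386  0.5546  0.4384  0.5549] [-1.8 -0.3  4.6] 0.005579481308304615
7.6667 [0.5599 0.0196 0.1593] [-0.4385  0.5547  0.4384  0.5549] [-1.   1.2  5.2] 0.002785088268486365
```

View pics/z3.png

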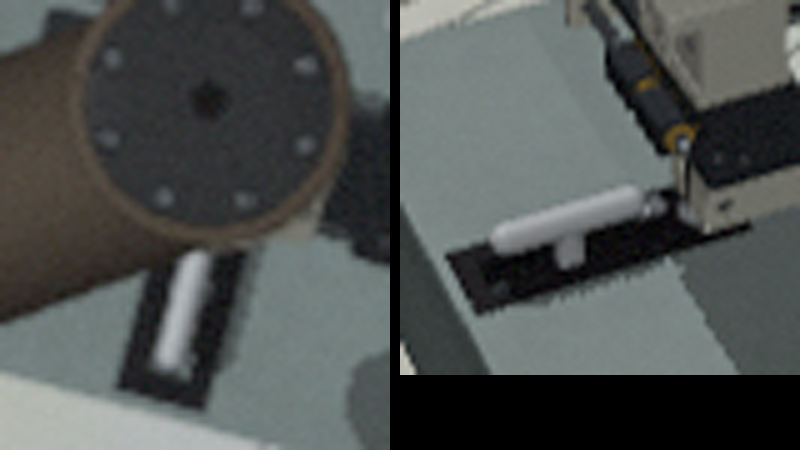

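Request:
carry_out(increments=[-1, 0, 0, 0, 0, 0, 0, -2, 0, 0, 0, 0, 0, 0, -2, 0, 0, 0, 0, 0, 0, -1.5, 0, 0, 0, 0, 0, 1, 0, 2.5, 0, 0, 0, 0, 1, 0, 2.5, 0, 0, 0, 0, 1, 0, 2.45, 0, 0, 0, 0, 1, 0, 0, 0, 0, 0, 0, 1, 0, 0, 0, 0, 0, 0, 1])

```text
time_s: 8.42
eef_pos: [0.4866, 0.037, 0.2249]
tcp_rot: [-0.439, 0.554, 0.439, 0.555]
wrist_force: [1.1, 0.4, 0.2]
gripper_width: 0.395
```

Run:
```python
from h import *
st();o=arm.get_obs();print(np.round(o["joint_pos"],3));print(proj("side",[.4875,.0373,.172]),ray("side",278.2,183.2,.172))
b=arm.capture("side")[100:230,220:340,::-1];a=arm.capture("top")[185:260,270:335,::-1]
o=np.zeros((520,880,3),np.uint8);o[:450,:390]=cv2.resize(a,None,fx=6,fy=6,interpolation=2);o[:520,400:]=cv2.resize(b,None,fx=4,fy=4,interpolation=2)
cv2.imwrite("pics/z4.png",o[:,80:])
```

```text
8.4167 [0.4866 0.037  0.2249] [-0.4388  0.5541  0.4387  0.555 ] [1.1 0.4 0.2] 0.39543837685970573
[ 0.48   0.047 -0.391 -0.    -1.131 -2.283]
(np.float64(278.82280101620375), np.float64(183.50990476318788)) [0.48692751 0.03921955 0.172     ]
```

View pics/z4.png

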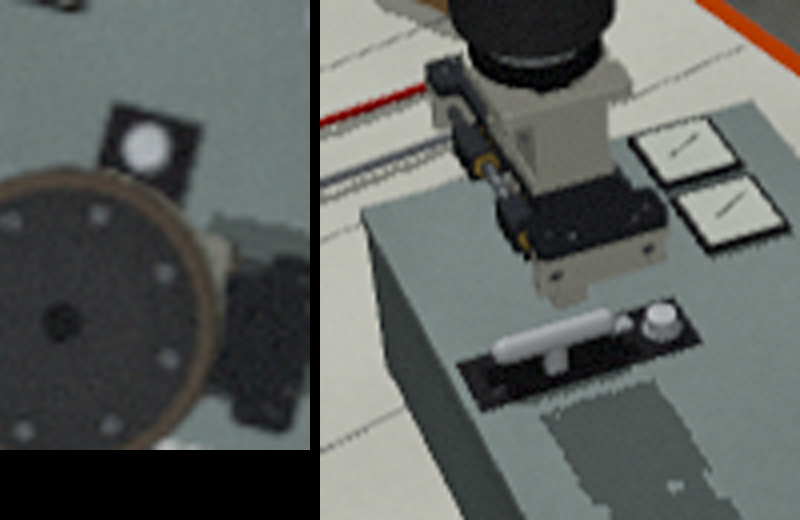

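Request:
carry_out(increments=[0, 0, 0.05, 0, 0, 0, 0.6, 2, 0, 0, 0, 0, 0, 0.6, 2, 0, 0, 0, 0, 0, 0.6, 1.5, 0, 0, 0, 0, 0, 0.6, 1, 0, 0, 0, 0, 0, 0.6, 0, 0, 0, 0, 0, 0, 0.6, 0, 0, 0, 0, 0, 0, 0.6])

```text
time_s: 9.1
eef_pos: [0.4877, 0.0371, 0.1589]
tcp_rot: [-0.438, 0.555, 0.438, 0.554]
wrist_force: [1.2, 0.7, -0.3]
gripper_width: 0.598
```

Request:
carry_out(increments=[0, 0, 0, 0, 0, 0, 0, 0, 0, 0, 0, 0, 0, 0, 0, 0, 0, 0, 0, 0, 0, 0, 0, 0, 0, 0, 0, 0, 0, 0, 0, 0, 0, 0, 0, 0, 0, 0, 0, 0, 0, 0, 0, 0, 0, 0, 0, 0, 0])

```text
time_s: 9.68
eef_pos: [0.4877, 0.038, 0.1593]
tcp_rot: [-0.438, 0.554, 0.439, 0.555]
wrist_force: [-0.2, 3.3, 1.5]
gripper_width: 0.174
```

Request:
carry_out(increments=[0, 0, 0.1, -0.05, 0, 0, 0, 0, 0, 0, -0.1, 0, 0, 0, 0, 0, 0, -0.1, 0, 0, 0, 0, 0, 0, -0.1, 0, 0, 0, 0, 0, 0, -0.1, 0, 0, 0, 0, 0, 0, 0, 0, 0, 0])

```text
time_s: 10.18
eef_pos: [0.4878, 0.0383, 0.1593]
tcp_rot: [0.552, -0.442, -0.552, -0.442]
wrist_force: [-0.1, 1.1, 2.1]
gripper_width: 0.173
```

Run:
```python
from h import *
st();o=arm.get_obs();print(o["torque"],np.round(o["joint_pos"],3));print(R.from_quat(o["tcp_rot"]).as_matrix().round(3))
```

```text
10.1833 [0.4878 0.0383 0.1593] [ 0.5521 -0.4417 -0.552  -0.442 ] [-0.1  1.1  2.1] 0.1729035858336509
[ 0.26110034 -0.07501272 -0.26789048] [ 0.481  0.11  -0.484  0.    -0.976 -1.831]
[[ 0.    -0.976 -0.219]
 [ 0.    -0.219  0.976]
 [-1.    -0.     0.   ]]
```

Request:
carry_out(increments=[0, 0, 0, -0.1, 0, 0, 0, 0, 0, 0, -0.1, 0, 0, 0, 0, 0, 0, -0.1, 0, 0, 0, 0, 0, 0, -0.1, 0, 0, 0, 0, 0, 0, -0.1, 0, 0, 0, 0, 0, 0, -0.1, 0, 0, 0, 0, 0, 0, 0, 0, 0, 0])

```text
time_s: 10.77
eef_pos: [0.4878, 0.0385, 0.1593]
tcp_rot: [0.658, -0.26, -0.658, -0.26]
wrist_force: [-0.2, 2.4, 0.9]
gripper_width: 0.172
```

Request:
carry_out(increments=[0, 0, 0, -0.1, 0, 0, 0, 0, 0, 0, -0.1, 0, 0, 0, 0, 0, 0, -0.1, 0, 0, 0, 0, 0, 0, -0.1, 0, 0, 0, 0, 0, 0, -0.08, 0, 0, 0, 0, 0, 0, 0, 0, 0, 0])

```text
time_s: 11.27
eef_pos: [0.4877, 0.0387, 0.1592]
tcp_rot: [0.7, -0.097, -0.7, -0.097]
wrist_force: [-1.1, 4.4, 1.8]
gripper_width: 0.171
```

Run:
```python
from h import *
st();o=arm.get_obs();print(o["torque"],np.round(o["joint_pos"],3));print(R.from_quat(o["tcp_rot"]).as_matrix().round(3))
```

```text
11.2667 [0.4877 0.0387 0.1592] [ 0.7005 -0.0969 -0.7003 -0.0974] [-1.1  4.4  1.8] 0.17147553360279766
[1.45301055 0.47183798 0.01686943] [ 0.482  0.11  -0.484 -0.001 -0.976 -0.757]
[[ 0.    -0.272 -0.962]
 [ 0.001 -0.962  0.272]
 [-1.    -0.001 -0.   ]]
```

Request:
carry_out(increments=[0, 0, 0, -0.04, 0, 0, 0, 0, 0, 0, -0.04, 0, 0, 0, 0, 0, 0, 0, 0, 0, 0, 0, 0, 0, 0, 0, 0, 0])

```text
time_s: 11.6
eef_pos: [0.4877, 0.0387, 0.1591]
tcp_rot: [0.704, -0.07, -0.703, -0.071]
wrist_force: [-1.3, 6.0, 1.3]
gripper_width: 0.175
```

Run:
```python
from h import *
st();o=arm.get_obs();print(o["torque"],np.round(o["joint_pos"],3));print(R.from_quat(o["tcp_rot"]).as_matrix().round(3))
b=arm.capture("side")[120:230,220:340,::-1]
cv2.imwrite("pics/z5.png",cv2.resize(b,None,fx=5,fy=5,interpolation=2))
```

```text
11.6 [0.4877 0.0387 0.1591] [ 0.7037 -0.0703 -0.7035 -0.0708] [-1.3  6.   1.3] 0.17490795696695052
[ 2.02125182  0.56876626 -0.30268497] [ 0.482  0.11  -0.484 -0.001 -0.976 -0.681]
[[ 0.    -0.199 -0.98 ]
 [ 0.001 -0.98   0.199]
 [-1.    -0.001 -0.   ]]
```

View pics/z5.png

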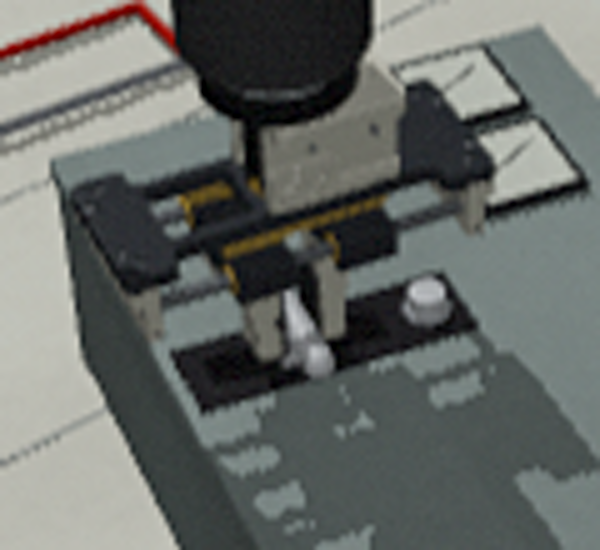

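Request:
carry_out(increments=[-0.47, 0, -0.05, 0, -0.02, 0, 0, -0.47, 0, -0.05, 0, -0.02, 0, 0, -0.7, 0, -0.08, 0, -0.03, 0, 0, -0.7, 0, -0.08, 0, -0.03, 0, 0, 0, 0, 0, 0, 0, 0, 0])

```text
time_s: 12.07
eef_pos: [0.4909, 0.0378, 0.1818]
tcp_rot: [-0.666, 0.067, 0.739, 0.074]
wrist_force: [-3.7, 5.8, 0.7]
gripper_width: 0.176
```

Run:
```python
from h import *
st();o=arm.get_obs();print(o["torque"],np.round(o["joint_pos"],3))
```

```text
12.0667 [0.4909 0.0378 0.1818] [-0.6662  0.067   0.7391  0.0737] [-3.7  5.8  0.7] 0.17557400046844118
[ 2.29540551  1.1046928  -0.48076261] [ 0.427  0.158 -0.346 -0.066 -1.152 -0.597]
```

Request:
carry_out(increments=[-0.47, 0, -0.05, 0, -0.02, 0, 0, -0.94, 0, -0.11, 0, -0.04, 0, 0, -0.94, 0, -0.11, 0, -0.04, 0, 0, -0.94, 0, -0.11, 0, -0.04, 0, 0, -0.94, 0, -0.11, 0, -0.04, 0, 0, -0.94, 0, -0.11, 0, -0.04, 0, 0, 0, 0, 0, 0, 0, 0, 0])

```text
time_s: 12.65
eef_pos: [0.5061, 0.0341, 0.2309]
tcp_rot: [-0.58, 0.059, 0.808, 0.079]
wrist_force: [-4.8, 3.0, 3.2]
gripper_width: 0.18
```

Run:
```python
from h import *
st();o=arm.get_obs();print(o["torque"],np.round(o["joint_pos"],3));print(R.from_quat(o["tcp_rot"]).as_matrix().round(3))
b=arm.capture("side")[80:260,180:360,::-1]
cv2.imwrite("pics/z6.png",cv2.resize(b,None,fx=3,fy=3,interpolation=2))
```

```text
12.65 [0.5061 0.0341 0.2309] [-0.5805  0.0589  0.8083  0.0795] [-4.8  3.   3.2] 0.18018113602044541
[ 0.97526115  0.95339125 -0.50052407] [ 0.326  0.286 -0.062 -0.158 -1.508 -0.492]
[[-0.314 -0.197 -0.929]
 [ 0.06  -0.98   0.187]
 [-0.948  0.003  0.319]]
```

View pics/z6.png

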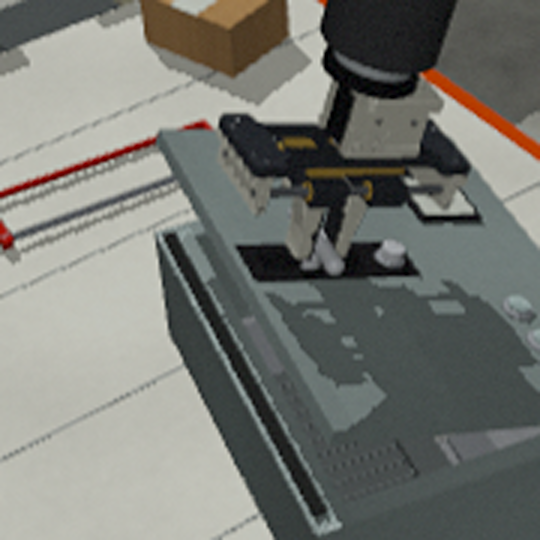

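The door is lifting and the grip is still on the bar (crop around (325,255)), with low forces.

Request:
carry_out(increments=[-0.47, 0, -0.05, 0, -0.02, 0, 0, -0.94, 0, -0.11, 0, -0.04, 0, 0, -0.94, 0, -0.11, 0, -0.04, 0, 0, -0.94, 0, -0.11, 0, -0.04, 0, 0, -0.94, 0, -0.11, 0, -0.04, 0, 0, -0.47, 0, -0.05, 0, -0.02, 0, 0, 0, 0, 0, 0, 0, 0, 0])

```text
time_s: 13.28
eef_pos: [0.5285, 0.0288, 0.2718]
tcp_rot: [-0.498, 0.051, 0.862, 0.084]
wrist_force: [-5.4, -2.8, -2.0]
gripper_width: 0.171
```

Request:
carry_out(increments=[-0.47, 0, -0.05, 0, -0.02, 0, 0, -0.94, 0, -0.11, 0, -0.04, 0, 0, -0.94, 0, -0.11, 0, -0.04, 0, 0, -0.94, 0, -0.11, 0, -0.04, 0, 0, -0.94, 0, -0.11, 0, -0.04, 0, 0, -0.47, 0, -0.05, 0, -0.02, 0, 0, 0, 0, 0, 0, 0, 0, 0, 0, 0, 0, 0, 0, 0, 0])

```text
time_s: 13.95
eef_pos: [0.5591, 0.0218, 0.308]
tcp_rot: [-0.411, 0.043, 0.907, 0.088]
wrist_force: [-4.3, -9.9, -5.4]
gripper_width: 0.172
```

Run:
```python
from h import *
st();o=arm.get_obs();print(o["torque"],np.round(o["joint_pos"],3));print(R.from_quat(o["tcp_rot"]).as_matrix().round(3))
```

```text
13.95 [0.5591 0.0218 0.308 ] [-0.4105  0.0435  0.9065  0.0883] [-4.3 -9.9 -5.4] 0.17183759225499506
[-3.3897205  -2.50136477  2.45424268] [ 0.199  0.579  0.461 -0.296 -2.115 -0.465]
[[-0.647 -0.196 -0.737]
 [ 0.124 -0.981  0.151]
 [-0.752  0.006  0.659]]
```

Request:
carry_out(increments=[0, 0.1, 0, 0, 0, 0, 0, 0, 0, 0, 0, 0, 0, 0.45, 0, 0, 0, 0, 0, 0, 0.45, 0, 0, 0, 0, 0, 0, 0.45, 0, 0, 0, 0, 0, 0, 0.45])

```text
time_s: 14.37
eef_pos: [0.5595, 0.0234, 0.309]
tcp_rot: [-0.412, 0.04, 0.906, 0.088]
wrist_force: [-0.3, -0.2, 0.1]
gripper_width: 0.409
```

Request:
carry_out(increments=[-0.5, 0, 0, 0, 0, 0, 0.45, -1, 0, 0, 0, 0, 0, 0.45, -1.5, 0, 0, 0, 0, 0, 0.45, -2, 0, 0, 0, 0, 0, 0.45, -2, 0, 0, 0, 0, 0, 0.45, -2, 0, 0, 0, 0, 0, 0.45, 0, 0, 0, 0, 0, 0, 0.45, 0, 0, 0, 0, 0, 0, 0.45])

```text
time_s: 15.03
eef_pos: [0.6186, 0.0117, 0.3762]
tcp_rot: [-0.411, 0.04, 0.906, 0.088]
wrist_force: [-0.3, -0.7, -0.4]
gripper_width: 0.45
```

Run:
```python
from h import *
st();o=arm.get_obs();print(np.round(o["joint_pos"],3),np.abs(o["qvel"]).max())
b=arm.capture("side")[40:270,150:430,::-1]
cv2.imwrite("pics/z7.png",cv2.resize(b,None,fx=2.5,fy=2.5,interpolation=2))
```

```text
15.0333 [0.6186 0.0117 0.3762] [-0.4115  0.0399  0.9062  0.0885] [-0.3 -0.7 -0.4] 0.4500274620200195
[ 0.169  0.676  0.795 -0.334 -2.347 -0.517] 0.05858513298351148
```

View pics/z7.png

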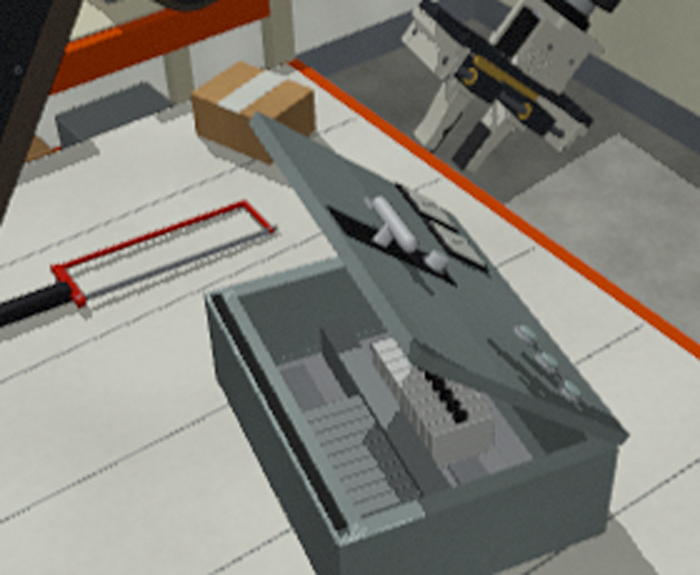

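The door stands open by itself. The bar is out and parallel to the hinge at crop (393,225), and the gripper is clear. Before handing in I'll check the door angle from the door's near-left corner, at image pixel (251,86).

Run:
```python
from h import *
c,s=np.cos(-.237),np.sin(-.237)
for t in(.5,.6,.7,.8):
    x=.15-.3*np.cos(t)+.015*np.sin(t);z=.135+.3*np.sin(t)+.015*np.cos(t);y=.2
    print(t,np.round(proj("side",[.570+c*x-s*y,.0175+s*x+c*y,z]),1))
st();arm.sign_off()
```

```text
0.5 [240.5 104.6]
0.6 [245.8  95. ]
0.7 [252.1  85.6]
0.8 [259.4  76.6]
15.0833 [0.618  0.0119 0.3757] [-0.4108  0.0399  0.9065  0.0883] [-1.1 -0.6 -0.4] 0.44760799940815565
the job is handed in; nothing more can be done
```

The job is done and handed in at about 15 s of the 67 s allowed; the interface gave no verdict.

- **Button:** I felt for it in 2 mm, then 1 mm steps and met it at about z = 0.1645 m. Pressing it about 5 mm popped the handle out, and the highest wrist force I read was 6.2 N.
- **Handle:** I gripped the bar at the fixed grip force and turned it anticlockwise until the resisting torque came back at its stop. The tool had turned 1.60 rad by then, just past the 1.571 rad stop.
- **Door:** I lifted it along its hinge arc, opened the jaws and backed 9 cm away along the fingers. The lift left about 10 N of sideways force along the bar, which went when I let go.

**Last checks:**
- The final picture shows the door standing by itself at about 0.70 rad (40°), judged from its near corner. The bar is out and parallel to the hinge.
- The gripper is clear, with wrist force within about 1.5 N of zero.
- The hacksaw looks undisturbed. The screwdriver and tool case are outside that last crop; the arm did not work near them.
- No check failed. The joint values themselves can't be read, so I judged the handle and door positions from pictures, force and torque.

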